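# Clear the practice place and bring the skin plate to the line

### The arm

A 6-joint arm with a two-finger parallel gripper is mounted at the origin on the work surface. World frame = base frame: x ahead of the robot, y to its left, z up, the work surface at z = 0. Lengths are in m, angles in rad, forces in N, time in s.
With the tool pointing down it reaches from about 0.375 to 0.9 m from the base axis. Payload 3.1 kg.
Tool frame: the origin (TCP) lies on the centre line of the jaws, within the pads' length; the fingertips stand 19 mm ahead of it and the grasp point (between the pads) is the TCP; z points along the fingers, y is the line along which they close (so a half turn about z gives the same grasp; the last joint's range is limited). The gripper opens to 85 mm and grips with 20 to 120 N. Pads are 22 mm wide; open, the fingers measure 114 mm over their backs; the gripper's body (76 mm by 85 mm) begins 54 mm behind the grasp point. The pads swing forward as they close: fully open they stand 13 mm farther back than shut.
Start: joints at [1.091, 0.527, 1.433, -0, 1.181, -0.178], TCP at [0.186, 0.597, 0.25] pointing down, gripper open.
Joint ranges: [-3.08, 3.08], [-0.75, 2.2], [0.22, 2.44], [-1.43, 4.57], [0, 2.65], [-2.85, 2.85]. Speed limits (rad/s): [2.79, 2.79, 3.14, 3.14, 3.14, 3.14].

### API

Orientations are given as a unit quaternion [x, y, z, w].
In Python, from station import manip gives the robot as it stands.
- The arm moves only by the tool servo_tool, never from a script. Its argument "rows" is a list that holds one entry, the list of rows, each a list of 7 numbers: the turn, a rotation vector about the tool's x, y, z in degrees, then the shift along the tool's x, y, z in m, then the gripper command: -1 is shut, 1 is fully open, values between are in proportion. In form: [[[wx, wy, wz, tx, ty, tz, jaw], ...]]. A call has 1 to 8 rows; each row shifts and turns the commanded pose from where the row before left it, along the tool's axes as they then stand; what a row does not reach is not made up. A row lasts 1/12 s, in which the tool goes at most 41.7 mm and 7.16 degrees, less where a joint would pass 70% of its speed; a pose out of reach is approached as far as the arm can. A call is refused whole if a number of a shift passes 0.0417 or a number of a turn 7.16, either way. A call with a gripper value outside its range is refused whole. The fingers move at their own pace and stop on an object; "squeeze" is the grip in N (left out, the last holds). Time passes only in rows, so rows that do not move let the fingers close. It gives the time, the measured TCP pose, the force, the opening and the grip force at its end, in the units of the state.
- manip.sense(): the state, without advancing time (a new reading comes with each control period).
- manip.snapshot(name): name is "scene" or "top"; returns the picture (384x512x3 uint8, blue, green, red); there is no depth.
- manip.camera_info(name): a dict with "K" (3x3 intrinsics, pixels), "camera_from_world" (4x4, takes a point from world to camera coordinates). Camera axes: x right, y down, z forward; pixel columns grow to the right and rows downward; lengths in m; the calibration is good to about 2 mm. A picture is of the moment at which its call begins. camera_info takes no time and is no camera call.
- manip.sign_off(): hands the job in; it is judged then, once.
The state is a dict: "t": time; "q": joint angles; "qd": joint speeds; "tau": joint torques, N m; "tcp_pos": TCP position; "tool_rot": TCP orientation; "force": force on the tool from outside, world axes, zero at the start; "ft_torque": the same for the moment, N m; "finger_gap": opening from 0.0 (shut) to 1.0 (fully open); "gripper_force": force on a finger pad.
Only numpy, scipy, OpenCV 4.12 (cv2) and the standard library are available. Lean on these libraries where they do the work, as an engineer would, in place of code of your own. Each camera call takes 0.05 s, during which the arm holds its last target. There are 200 camera calls.

### The job

Get this practice place ready for the next trainee: the steel tray with the three used cartridges is standing where the practice plate belongs, so take the tray by its tab, tip the cartridges off its open end into the red tub without touching them, and set the empty tray down upright on the square rubber pad. Then push the cream practice plate flat along the grey board, away from the robot, until its whole far edge meets the scribed line, stopping there and never running past the line. Leave everything else where it is.

Things in the scene. Friction and masses are not known exactly. Their poses are not given: they have to be found in the camera images.
- line (a point): middle of the dark scribed line (3 mm wide, 190 mm long, flat, nothing to stop against) on the grey board; the point lies on the board's upper face, on the centre of the line's width. x: across the line, horizontal, the direction in which the plate is pushed (away from the robot); y: along the line; z up. The fixed board is 275 (x) x 260 (y) x 3 mm thick; it reaches 35 mm beyond this point in x and 240 mm against x
- plate_center (a point): centre (half-way up) of the loose cream practice plate, 70 (x) x 130 (y) x 12 mm thick, about 0.25 kg, lying flat on the near part of the grey board with two drawn brows on top. x points to its far long edge (the one that must meet the line), y along the plate, z up
- far_left (a point): left end (+y corner) of the plate's far long edge, half-way up; 35 mm in x and 65 mm in y from plate_center
- far_right (a point): right end (-y corner) of the plate's far long edge, half-way up; 35 mm in x and -65 mm in y from plate_center
- plate: the same plate; origin at the centre of its underside
- tray_center (a point): loose steel tray, 110 (x) x 84 (y) mm, floor 3 mm thick, walls 3 mm thick and 14 mm high on three sides, no wall at its +x end, about 0.15 kg; the point is 7 mm above the centre of its underside. x points to the open end, z up. It stands on the far part of the grey board, over the line
- tray: the same tray; origin at the centre of its underside
- tab (a point): upright flat steel tab to hold the tray by, at its walled end: 28 mm (along tray x) x 12 mm thick (along tray y), its top 56 mm above the tray's underside; this point is on the tab's middle, 44 mm above the tray's underside and 37 mm from the tray's centre against x
- lip (a point): middle of the tray's open end, on the floor's upper face: 55 mm in x from the tray's centre
- cart0_center (a point): centre of a used needle cartridge lying on the tray in front of the tab: clear plastic block 18 x 18 mm, with a stub nozzle 30 mm long overall, 12 g; not to be touched with the fingers; it slides off the steel at about 25 to 38 degrees of slope
- cart1_center (a point): centre of a used needle cartridge lying on the tray in front of the tab: clear plastic block 18 x 18 mm, with a stub nozzle 30 mm long overall, 12 g; not to be touched with the fingers; it slides off the steel at about 25 to 38 degrees of slope
- cart2_center (a point): centre of a used needle cartridge lying on the tray in front of the tab: clear plastic block 18 x 18 mm, with a stub nozzle 30 mm long overall, 12 g; not to be touched with the fingers; it slides off the steel at about 25 to 38 degrees of slope
- cart0: that cartridge's body; origin under its centre
- cart1: that cartridge's body; origin under its centre
- cart2: that cartridge's body; origin under its centre
- tub_mouth (a point): centre of the mouth (rim height, 70 mm above the table) of the fixed open red waste tub, 200 (x) x 150 (y) mm outside, walls 5 mm; z up. Stands left or right of the board
- pad_top (a point): centre of the upper face of the fixed black rubber pad, 160 x 160 x 3 mm, on the other side of the board from the tub
- inkcup0_center (a point): centre of a small white ink cup, 22 mm across and 22 mm high, loose on the grey board at the right of the plate; to be left alone
- inkcup1_center (a point): centre of a like ink cup at the left of the plate; to be left alone
- pigment_center (a point): centre of a small amber bottle, 28 mm across and 62 mm high, loose, beyond the board on the left; to be left alone
- cup_center (a point): centre of a white mug, 72 mm across and 60 mm high, with a handle reaching about 65 mm from its centre, loose, beyond the board on the right; to be left alone
- pen_center (a point): centre of a machine pen on its black rest, 130 mm long and 28 mm high, loose, near the robot; to be left alone
- wipes_center (a point): centre of a tall white canister, 84 mm across and 170 mm high, loose, beyond the left side place (tub or pad); to be left alone
- brushpot_center (a point): centre (80 mm up) of a fixed clear pot of blue brushes, 80 mm across, brushes up to 165 mm high, beyond the right side place; an obstacle
Things that resemble listed ones, but are neither listed nor needed, are in the scene too. What is shaped like the tray but turquoise is not meant.

How it is judged:
By the outcome, as a careful person would: the job done as asked, in the order asked, and still so for the second after the job is handed in, with the robot touching nothing.
It also fails if it takes over 72 s, if anything falls off the work surface, if the arm or the gripper's body presses on something with over 40 N, if the wrist force passes 120 N, or if a joint passes its speed limit or range.

## Working session

There is one attempt and no reset: what is moved stays moved. The work goes in short steps, Python scripts to look and compute and a tool call to move; the robot and the scene stay as the last step left them, time stands still between calls to the robot, and variables do not carry over. Pictures are saved under pics/ and viewed, at most 13 in all, crops included, and the job is handed in when it is done.

Besides the shell and the picture viewer there is one more tool, called after "Call:" as a command line: name --argument value ..., lists and objects as JSON in quotes. servo_tool: Moves the arm, as the interface text tells. Its arguments: {"type":"object","properties":{"rows":{"type":"array","items":{"type":"array","items":{"type":"array","items":{"type":"number"}}}},"squeeze":{"type":"number"}},"required":["rows"]}

```bash
mkdir -p pics; ls
cat > h.py <<'E'
import numpy as np, cv2
from station import manip
from scipy.spatial.transform import Rotation as R
def cam(n):
    c=manip.camera_info(n); return np.array(c["K"]),np.array(c["camera_from_world"])
def ray(n,uv,z):
    K,T=cam(n); d=T[:3,:3].T@np.linalg.inv(K)@np.array([uv[0],uv[1],1.]); o=-T[:3,:3].T@T[:3,3]
    return o+d*(z-o[2])/d[2]
def proj(n,p):
    K,T=cam(n); c=K@(T[:3,:3]@np.array(p)+T[:3,3]); return c[:2]/c[2]
E
python3 - <<'E'
from h import *
for n in("scene","top"):
    im=manip.snapshot(n); cv2.imwrite(f"pics/{n}0.png",im); cv2.imwrite(f"pics/{n}0v.png",cv2.resize(im,(768,576)))
    K,T=cam(n); print(n,K[0,0],-T[:3,:3].T@T[:3,3],T[:3,:3].round(2).tolist())
s=manip.sense(); print(s["tcp_pos"],s["tool_rot"],s["t"])
E
```

```text
pics
scene 386.2492038265284 [1.01509062 0.78439666 0.76447341] [[-0.88, 0.47, 0.01], [0.28, 0.54, -0.79], [-0.38, -0.69, -0.61]]
top 440.6685781165871 [0.42542944 0.00423377 1.36830099] [[0.0, -1.0, -0.01], [-0.99, -0.0, -0.11], [0.11, 0.01, -0.99]]
[0.18548474 0.59621907 0.24944491] [ 1.50341092e-01  9.88633713e-01 -9.18174061e-04 -3.07470601e-04] 0.1
```

View pics/top0v.png

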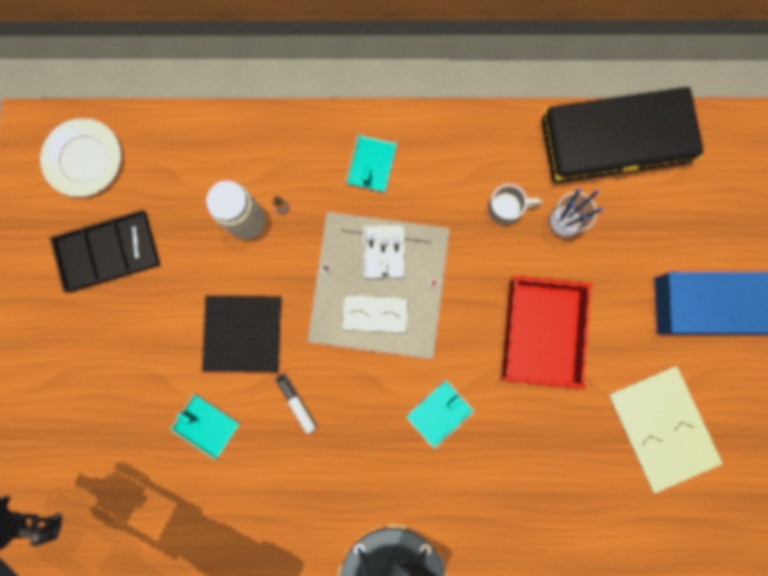

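View pics/scene0v.png

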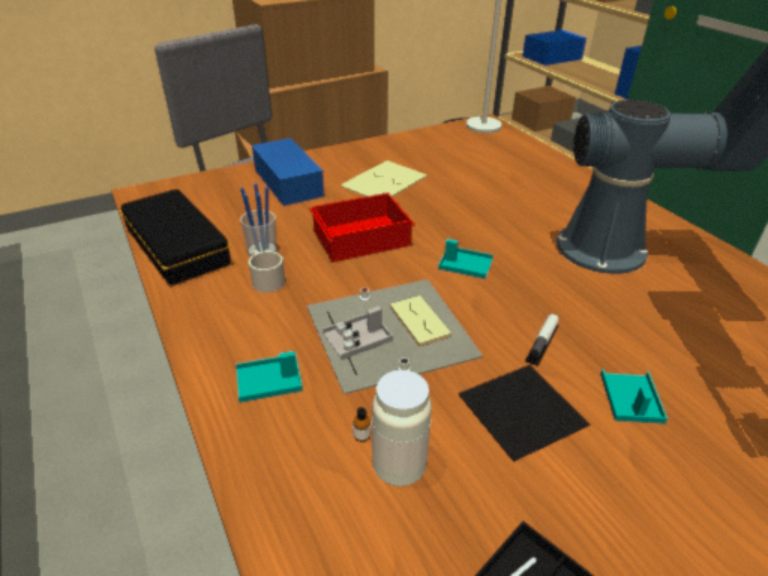

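The steel tray is at top-view pixel (384,252), with three cartridges at its far end and its tab at about (385,270). The turquoise look-alikes at (372,165), (205,427) and (440,413) are not meant. The cream plate is on the board at (375,314), and the sheet at (666,430) is a look-alike off the board. The red tub is at (546,333) and the black pad at (242,334). I'll confirm with one enlarged crop.

Run:
```python
from h import *
t=cv2.imread("pics/top0.png"); s=cv2.imread("pics/scene0.png")
a=cv2.resize(t[138:242,203:303],(480,500),interpolation=cv2.INTER_CUBIC)
b=cv2.resize(s[185:260,200:305],(0,0),fx=3,fy=3,interpolation=cv2.INTER_CUBIC)
c=np.zeros((500,800,3),np.uint8); c[:,:480]=a; c[:b.shape[0],485:800]=b; cv2.imwrite("pics/c1.png",c)
hsv=cv2.cvtColor(t,cv2.COLOR_BGR2HSV)
def big(m):
    m=m.astype(np.uint8); k,_=cv2.findContours(m,0,2); return max(k,key=cv2.contourArea)
# board
roi=np.zeros(t.shape[:2],bool); roi[135:245,200:305]=1
b=big(roi&(hsv[...,1]<90)); r=cv2.minAreaRect(cv2.convexHull(b)); print("board",[ray("top",p,.003)[:2].round(4).tolist() for p in cv2.boxPoints(r)])
for n,m,z in(("pad",(hsv[...,2]<60),.003),):
    q=np.zeros_like(roi); q[190:255,128:192]=1; r=cv2.minAreaRect(big(q&m)); P=np.array([ray("top",p,z)[:2] for p in cv2.boxPoints(r)]); print(n,P.mean(0),P.round(4).tolist())
m=(hsv[...,1]>180)&((hsv[...,0]<5)|(hsv[...,0]>174)); q=np.zeros_like(roi); q[175:265,325:400]=1
r=cv2.minAreaRect(big(q&m)); P=np.array([ray("top",p,.07)[:2] for p in cv2.boxPoints(r)]); print("tub",P.mean(0),P.round(4).tolist(),np.linalg.norm(P[1]-P[0]),np.linalg.norm(P[2]-P[1]))
for nm,box in(("plate",(192,226,222,278)),("tray",(145,190,235,278))):
    q=np.zeros_like(roi); q[box[0]:box[1],box[2]:box[3]]=1
    m=q&(hsv[...,2]>(195)); k=big(m); r=cv2.minAreaRect(k); print(nm,r,cv2.contourArea(k)); z=.015 if nm=="plate" else .017
    P=np.array([ray("top",p,z)[:2] for p in cv2.boxPoints(r)]); print(P.mean(0),P.round(4).tolist(),np.linalg.norm(P[1]-P[0]),np.linalg.norm(P[2]-P[1]))
```

```text
board [[0.474, 0.173], [0.7465, 0.14], [0.7104, -0.1207], [0.44, -0.0821]]
pad [0.48955157 0.31161551] [[0.4171, 0.3859], [0.566, 0.3865], [0.5618, 0.2364], [0.4132, 0.2377]]
tub [ 0.49145466 -0.30215286] [[0.3949, -0.2152], [0.5994, -0.2344], [0.5877, -0.3905], [0.3838, -0.3686]] 0.20545825113384644 0.15651167658125165
plate ((249.5, 210.0), (30.0, 55.0), 90.0) 1193.0
[0.52696548 0.03570883] [[0.5732, 0.1208], [0.5733, -0.0491], [0.4808, -0.0488], [0.4806, 0.1199]] 0.16997592351211657 0.09246606354876699
tray ((259.0, 164.5), (39.0, 36.0), 90.0) 952.5
[0.6687322  0.00654943] [[0.7302, 0.0628], [0.7302, -0.0496], [0.6073, -0.0492], [0.6072, 0.0622]] 0.11249025619132091 0.12288635053375588
```

View pics/c1.png

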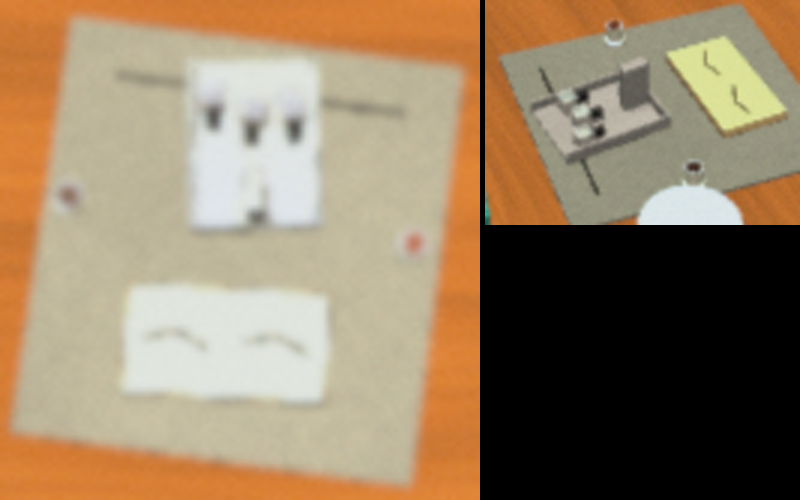

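The crop confirms it. The steel tray is grey with three cartridges, its tab faces the robot at crop pixel (255,195), and the line passes under its far part from (117,75) to (404,112). The plate is at (225,345).

Run:
```python
from h import *
t=cv2.imread("pics/top0.png")
def w(p,z): return ray("top",((p[0]+.5)/4.8+203-.5,(p[1]+.5)/4.808+138-.5),z)[:2]
def rect(n,P,z):
    P=np.array([w(p,z) for p in P]); print(n,P.round(4).tolist(),"c",P.mean(0).round(4),"sides",[round(float(np.linalg.norm(P[i]-P[i-1])),4) for i in range(4)])
    for a,b in((1,0),(2,3),(0,3),(1,2)): d=P[a]-P[b]; print("  ang",np.degrees(np.arctan2(d[1],d[0])).round(2),end="")
    print(); return P
def corners(z,box,thr):
    g=cv2.resize(t[138:242,203:303],(480,500),interpolation=cv2.INTER_CUBIC)[...,0]  # blue channel
    m=np.zeros_like(g); y0,y1,x0,x1=box; m[y0:y1,x0:x1]=(g[y0:y1,x0:x1]>thr)*255
    k,_=cv2.findContours(m,0,2); k=max(k,key=cv2.contourArea); r=cv2.minAreaRect(k); return cv2.boxPoints(r)
rect("board",[(72,17),(465,66),(412,486),(10,432)],.003)
L=[w(p,.003) for p in[(117,75),(404,112)]]; print("line",L,np.mean(L,0),np.linalg.norm(L[0]-L[1]))
rect("tray",corners(0,(40,245,160,350),185),.010)
rect("plate",corners(0,(265,425,90,350),185),.015)
rect("plate_hand",[(128,287),(328,293),(325,403),(121,392)],.015)
print("tabtop",w((255,167),.059),w((255,210),.059))
# scene hand: tab top corners in crop (x3, off 485; origin 200,185)
for p in[(620,68),(648,58),(650,65)]: print("s tab",ray("scene",((p[0]-485)/3+200,p[1]/3+185),.059)[:2])
for n,q in(("cupL",(68,195)),("cupR",(413,243))): print(n,w(q,.025))
```

```text
board [[0.7459, 0.1376], [0.713, -0.1209], [0.4393, -0.0843], [0.4734, 0.1745]] c [0.5929 0.0267] sides [0.275, 0.2605, 0.2761, 0.261]
  ang -97.26  ang -97.51  ang -7.71  ang -7.61
line [array([0.7070636 , 0.10753683]), array([ 0.68240286, -0.08069349])] [0.69473323 0.01342167] 0.18983888847075372
tray [[0.7155, 0.0615], [0.7171, -0.0248], [0.6069, -0.0266], [0.6052, 0.0589]] c [0.6612 0.0172] sides [0.1103, 0.0863, 0.1103, 0.0855]
  ang -88.93  ang -88.89  ang 1.37  ang 0.96
plate [[0.4982, 0.1034], [0.5703, 0.1], [0.5629, -0.0332], [0.491, -0.029]] c [0.5306 0.0353] sides [0.1326, 0.0722, 0.1334, 0.0721]
  ang -2.71  ang -3.34  ang 86.87  ang 86.82
plate_hand [[0.5661, 0.0983], [0.5623, -0.0304], [0.4917, -0.0283], [0.4986, 0.1022]] c [0.5297 0.0354] sides [0.0676, 0.1287, 0.0706, 0.1307]
  ang -91.68  ang -93.0  ang -3.32  ang -1.68
tabtop [0.63697654 0.01626575] [0.60983228 0.01622064]
s tab [0.63755349 0.02025495]
s tab [0.606789   0.01913234]
s tab [0.61003176 0.02940362]
cupL [0.62428947 0.13666159]
cupR [ 0.59338826 -0.08454128]
```

Call:
servo_tool --rows '[[[0,0,-6.1,0,0,0,1],[0,0,-6.1,0,0,0,1],[0,0,-6.1,0,0,0,1],[0,0,0,-0.0214,-0.0294,0,1],[0,0,0,-0.0214,-0.0294,0,1],[0,0,0,-0.0214,-0.0294,0,1],[0,0,0,-0.0214,-0.0294,0,1],[0,0,0,-0.0214,-0.0294,0,1]]]'

```text
t: 0.77
tcp_pos: [0.2957, 0.4501, 0.2499]
tool_rot: [-0.009, 1.0, -0.0, -0.0]
force: [0.6, 0.7, -0.2]
finger_gap: 1.0
gripper_force: 0.0
```

Call:
servo_tool --rows '[[[0,0,0,-0.0214,-0.0294,0,1],[0,0,0,-0.0214,-0.0294,0,1],[0,0,0,-0.0214,-0.0294,0,1],[0,0,0,-0.0214,-0.0294,0,1],[0,0,0,-0.0214,-0.0294,0,1],[0,0,0,-0.0214,-0.0294,0,1],[0,0,0,-0.0214,-0.0294,0,1],[0,0,0,-0.0214,-0.0294,0,1]]]'

```text
t: 1.43
tcp_pos: [0.4711, 0.2178, 0.25]
tool_rot: [-0.009, 1.0, -0.0, -0.0]
force: [1.2, 0.7, -0.9]
finger_gap: 1.0
gripper_force: 0.0
```

Call:
servo_tool --rows '[[[0,0,0,-0.0214,-0.0294,0,1],[0,0,0,-0.0214,-0.0294,0,1],[0,0,0,-0.0214,-0.0294,0,1],[0,0,0,-0.0214,-0.0294,0,1],[0,0,0,-0.0214,-0.0294,0,1],[0,0,0,-0.0214,-0.0294,0,1],[0,0,0,-0.0214,-0.0294,0,1],[0,0,0,0,0,0,1]]]'

```text
t: 2.1
tcp_pos: [0.6285, 0.0102, 0.2499]
tool_rot: [-0.006, 1.0, -0.002, 0.002]
force: [0.1, 0.0, 0.3]
finger_gap: 1.0
gripper_force: 0.0
```

```bash
cat >> h.py <<'E'
def goal(p,yaw=None,pitch=0):
    "print tool-frame shift (after the turn is done if yaw given: yaw=tray heading deg, pitch=tip deg) to reach TCP p"
    s=manip.sense(); r=R.from_quat(s["tool_rot"]); x=-r.as_matrix()[:,0]
    print("t %.2f tcp"%s["t"],np.round(s["tcp_pos"],4),"head %.2f"%np.degrees(np.arctan2(x[1],x[0])),"zaxis",r.as_matrix()[:,2].round(3),"gap %.3f F %.1f"%(s["finger_gap"],s["gripper_force"]),"force",np.round(s["force"],1),"q",np.round(s["q"],2))
    g=r if yaw is None else R.from_euler("z",yaw,degrees=True)*R.from_euler("y",pitch,degrees=True)*R.from_quat([0,1,0,0])
    print("turn deg(tool)",np.degrees((r.inv()*g).as_rotvec()).round(2),"shift now",r.inv().apply(np.array(p)-s["tcp_pos"]).round(4),"after turn",g.inv().apply(np.array(p)-s["tcp_pos"]).round(4))
E
python3 -c "
from h import *
goal([.624,.0172,.047],1.1)"
```

```text
t 2.10 tcp [0.6285 0.0102 0.2499] head 0.70 zaxis [ 0.005 -0.003 -1.   ] gap 1.000 F 0.0 force [0.1 0.  0.3] q [-0.16  0.53  1.43 -0.    1.18 -1.74]
turn deg(tool) [-0.2   0.28 -0.4 ] shift now [0.0054 0.0078 0.2029] after turn [0.0044 0.0071 0.2029]
```

Call:
servo_tool --rows '[[[0,0,0,0.002,0.0035,0.03,1],[0,0,0,0.002,0.0035,0.03,1],[0,0,0,0,0,0.03,1],[0,0,0,0,0,0.03,1],[0,0,0,0,0,0,1]]]'

```text
t: 2.52
tcp_pos: [0.6149, 0.0242, 0.1241]
tool_rot: [-0.009, 1.0, 0.001, -0.007]
force: [-0.6, -0.8, -0.9]
finger_gap: 0.997
gripper_force: 0.0
```

```bash
python3 -c "
from h import *
goal([.624,.0172,.047],1.1)
im=manip.snapshot('scene'); cv2.imwrite('pics/s1.png',cv2.resize(im[140:290,170:330],(800,600)[:2],interpolation=cv2.INTER_CUBIC) if 0 else cv2.resize(im[130:280,170:370],(800,600)))"
```

```text
t 2.52 tcp [0.6149 0.0242 0.1241] head 1.01 zaxis [-0.014  0.002 -1.   ] gap 0.997 F 0.0 force [-0.6 -0.8 -0.9] q [-0.14  0.68  1.55 -0.    0.93 -1.73]
turn deg(tool) [ 0.13 -0.78 -0.09] shift now [-0.01   -0.0073  0.0769] after turn [-0.009  -0.0071  0.0771]
```

View pics/s1.png

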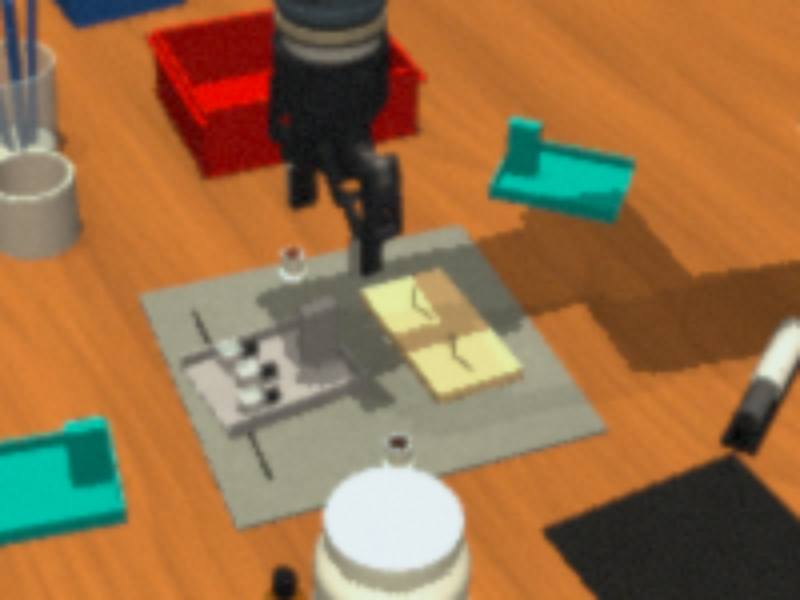

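The picture shows the gripper open above and behind the tab, with its fingers straddling the tab's line. The readings were taken before the arm settled, so I'll settle first and then correct.

Call:
servo_tool --rows '[[[0,0,0,-0.004,-0.006,0,1],[0,0,0,0,0,0,1],[0,0,0,0,0,0,1],[0,0,0,0,0,0,1],[0,0,0,0,0,0,1],[0,0,0,0,0,0,1]]]'

```text
t: 3.07
tcp_pos: [0.6243, 0.0174, 0.1313]
tool_rot: [-0.009, 1.0, -0.0, 0.001]
force: [0.1, 0.5, -0.6]
finger_gap: 1.0
gripper_force: 0.0
```

```bash
python3 -c "
from h import *
goal([.624,.0172,.047],1.1)"
```

```text
t 3.07 tcp [0.6243 0.0174 0.1313] head 1.01 zaxis [ 0.001 -0.    -1.   ] gap 1.000 F 0.0 force [ 0.1  0.5 -0.6] q [-0.15  0.67  1.53  0.    0.93 -1.74]
turn deg(tool) [-0.01  0.08 -0.09] shift now [ 0.0004 -0.0001  0.0843] after turn [ 0.0003 -0.0002  0.0843]
```

Call:
servo_tool --rows '[[[0,0,0,0,0,0.02,1],[0,0,0,0,0,0.025,1],[0,0,0,0,0,0.022,1],[0,0,0,0,0,0.012,1],[0,0,0,0,0,0.005,1],[0,0,0,0,0,0,1],[0,0,0,0,0,0,1],[0,0,0,0,0,0,0.2]]]' --squeeze 70

```text
t: 3.73
tcp_pos: [0.625, 0.0173, 0.0476]
tool_rot: [-0.009, 1.0, -0.0, 0.001]
force: [0.4, 0.1, 0.3]
finger_gap: 0.879
gripper_force: 0.0
```

Call:
servo_tool --rows '[[[0,0,0,0,0,0,0],[0,0,0,0,0,0,-0.3],[0,0,0,0,0,0,-0.5],[0,0,0,0,0,0,-0.7],[0,0,0,0,0,0,-1],[0,0,0,0,0,0,-1],[0,0,0,0,0,0,-1],[0,0,0,0,0,0,-1]]]'

```text
t: 4.4
tcp_pos: [0.6243, 0.0174, 0.0468]
tool_rot: [-0.009, 1.0, -0.0, 0.0]
force: [-0.5, -1.4, 4.5]
finger_gap: 0.13
gripper_force: 69.0
```

```bash
python3 -c "
from h import *
goal([.624,.0172,.047],1.1)"
```

```text
t 4.40 tcp [0.6243 0.0174 0.0468] head 1.01 zaxis [ 0.001 -0.    -1.   ] gap 0.130 F 69.0 force [-0.5 -1.4  4.5] q [-0.15  0.8   1.57  0.    0.77 -1.74]
turn deg(tool) [-0.01  0.04 -0.09] shift now [ 0.0003 -0.0002 -0.0002] after turn [ 0.0003 -0.0002 -0.0002]
```

Call:
servo_tool --rows '[[[0,0,0,0,0,-0.006,-1],[0,0,0,0,0,-0.015,-1],[0,0,0,0,0,-0.025,-1],[0,0,0,0,0,-0.03,-1],[0,0,0,0,0,-0.03,-1],[0,0,1.3,0,0,-0.02,-1],[0,0,1.3,0,0,-0.01,-1],[0,0,1.3,0,0,-0.002,-1]]]'

```text
t: 5.07
tcp_pos: [0.6248, 0.0173, 0.1863]
tool_rot: [0.026, 1.0, -0.0, 0.002]
force: [0.4, 0.1, -2.1]
finger_gap: 0.132
gripper_force: 68.3
```

Call:
servo_tool --rows '[[[0,0,1.3,0,0,0,-1],[0,0,1.3,0,0,0,-1],[0,0,0,0,0,0,-1],[0,0,0,0,0,0,-1]]]'

```text
t: 5.4
tcp_pos: [0.623, 0.0175, 0.1825]
tool_rot: [0.048, 0.999, 0.0, -0.002]
force: [-0.4, -0.8, -2.7]
finger_gap: 0.127
gripper_force: 68.3
```

```bash
python3 -c "
from h import *
goal([.44,-.2975,.185],-5.5)
im=manip.snapshot('scene'); cv2.imwrite('pics/s2.png',cv2.resize(im[80:280,130:400],(800,592)))"
```

```text
t 5.40 tcp [0.623  0.0175 0.1825] head -5.50 zaxis [-0.004  0.001 -1.   ] gap 0.127 F 68.3 force [-0.4 -0.8 -2.7] q [-0.15  0.61  1.5  -0.    1.04 -1.63]
turn deg(tool) [ 0.01 -0.21  0.  ] shift now [ 0.152  -0.331  -0.0021] after turn [ 0.152  -0.3311 -0.0025]
```

View pics/s2.png

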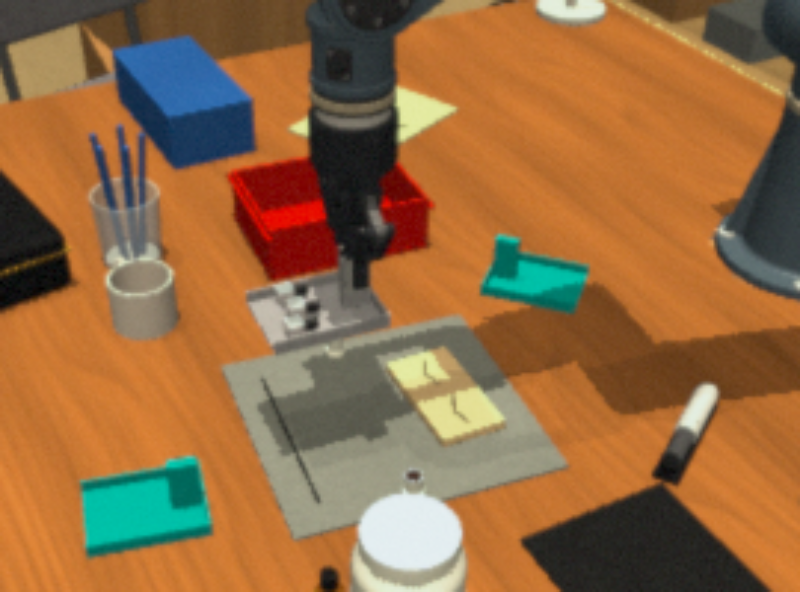

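The tray is lifted level with the three cartridges on it, at picture pixels (290,300). Next I carry it to the tub.

Call:
servo_tool --rows '[[[0,0,0,0.0033,-0.0071,0,-1],[0,0,0,0.0065,-0.0142,0,-1],[0,0,0,0.0098,-0.0212,0,-1],[0,0,0,0.0109,-0.0236,0,-1],[0,0,0,0.0109,-0.0236,0,-1],[0,0,0,0.0109,-0.0236,0,-1],[0,0,0,0.0109,-0.0236,0,-1],[0,0,0,0.0109,-0.0236,0,-1]]]'

```text
t: 6.12
tcp_pos: [0.5331, -0.1372, 0.1844]
tool_rot: [0.048, 0.999, -0.0, -0.0]
force: [-0.3, -0.5, -2.2]
finger_gap: 0.128
gripper_force: 68.3
```

Call:
servo_tool --rows '[[[0,0,0,0.0109,-0.0236,0,-1],[0,0,0,0.0109,-0.0236,0,-1],[0,0,0,0.0109,-0.0236,0,-1],[0,0,0,0.0109,-0.0236,0,-1],[0,0,0,0.0109,-0.0236,0,-1],[0,0,0,0.0109,-0.0236,0,-1],[0,0,0,0.0085,-0.0185,0,-1],[0,0,0,0.0055,-0.0118,0,-1]]]'

```text
t: 6.78
tcp_pos: [0.4373, -0.3014, 0.1845]
tool_rot: [0.049, 0.999, -0.001, -0.0]
force: [-0.4, -1.0, -3.1]
finger_gap: 0.13
gripper_force: 68.4
```

Call:
servo_tool --rows '[[[0,0,0,0.0025,-0.006,0,-1],[0,0,0,0.001,-0.002,0,-1],[0,0,0,0,0,0,-1],[0,0,0,0,0,0,-1],[0,0,0,0,0,0,-1],[0,0,0,0,0,0,-1]]]'

```text
t: 7.28
tcp_pos: [0.4356, -0.3055, 0.1843]
tool_rot: [0.047, 0.999, 0.0, -0.0]
force: [-1.0, -0.0, -2.3]
finger_gap: 0.129
gripper_force: 68.3
```

```bash
python3 -c "
from h import *
goal([.44,-.2975,.185],-5.5,20)"
```

```text
t 7.28 tcp [ 0.4356 -0.3055  0.1843] head -5.40 zaxis [-0.  0. -1.] gap 0.129 F 68.3 force [-1.  -0.  -2.3] q [-0.82  0.5   1.73  0.    0.91 -2.3 ]
turn deg(tool) [ 0.   19.99  0.1 ] shift now [-0.0037  0.0084 -0.0007] after turn [-0.0032  0.0084 -0.0019]
```

Call:
servo_tool --rows '[[[0,0,0,-0.0037,0.0084,0,-1],[0,2,0,0,0,0,-1],[0,4,0,0,0,0,-1],[0,4,0,0,0,0,-1],[0,4,0,0,0,0,-1],[0,3,0,0,0,0,-1],[0,3,0,0,0,0,-1],[0,2,0,0,0,0,-1]]]'

```text
t: 7.95
tcp_pos: [0.4411, -0.2975, 0.184]
tool_rot: [0.046, 0.98, 0.009, -0.191]
force: [-0.4, -0.8, -2.7]
finger_gap: 0.124
gripper_force: 68.4
```

```bash
python3 -c "
from h import *
goal([.44,-.2975,.185],-5.5,48)"
```

```text
t 7.95 tcp [ 0.4411 -0.2975  0.184 ] head -5.41 zaxis [-0.374  0.035 -0.927] gap 0.124 F 68.4 force [-0.4 -0.8 -2.7] q [-0.69  0.63  1.51 -0.22  1.33 -2.08]
turn deg(tool) [-0.07 25.95  0.07] shift now [ 0.0013 -0.0001 -0.0005] after turn [ 0.0014 -0.0001  0.0001]
```

Call:
servo_tool --rows '[[[0,2,0,0,0,0,-1],[0,2,0,0,0,0,-1],[0,2,0,0,0,0,-1],[0,2,0,0,0,0,-1],[0,2,0,0,0,0,-1],[0,2,0,0,0,0,-1],[0,2,0,0,0,0,-1],[0,2,0,0,0,0,-1]]]'

```text
t: 8.62
tcp_pos: [0.4407, -0.2974, 0.184]
tool_rot: [0.045, 0.944, 0.015, -0.325]
force: [0.5, -0.9, -1.9]
finger_gap: 0.126
gripper_force: 68.5
```

Call:
servo_tool --rows '[[[0,2,0,0,0,0,-1],[0,2,0,0,0,0,-1],[0,2,0,0,0,0,-1],[0,2,0,0,0,0,-1],[0,2,0,0,0,0,-1],[0,0,0,0,0,0,-1],[0,0,0,0,0,0,-1],[0,0,0,0,0,0,-1]]]'

```text
t: 9.28
tcp_pos: [0.44, -0.298, 0.1842]
tool_rot: [0.043, 0.913, 0.019, -0.406]
force: [0.4, 0.7, -2.7]
finger_gap: 0.125
gripper_force: 68.5
```

```bash
python3 -c "
from h import *
goal([.44,-.2975,.185],-5.5,0)
im=manip.snapshot('scene')[70:230,150:310]; t=manip.snapshot('top')[130:280,300:420]
c=np.hstack([cv2.resize(im,(450,450),interpolation=2),cv2.resize(t,(350,450),interpolation=2)]); cv2.imwrite('pics/s3.png',c)"
```

```text
t 9.28 tcp [ 0.44   -0.298   0.1842] head -5.45 zaxis [-0.739  0.07  -0.67 ] gap 0.125 F 68.5 force [ 0.4  0.7 -2.7] q [-0.61  0.83  1.28 -0.38  1.78 -2.02]
turn deg(tool) [-3.000e-02 -4.792e+01  5.000e-02] shift now [ 0.0006  0.0005 -0.0005] after turn [ 0.0001  0.0005 -0.0008]
```

View pics/s3.png

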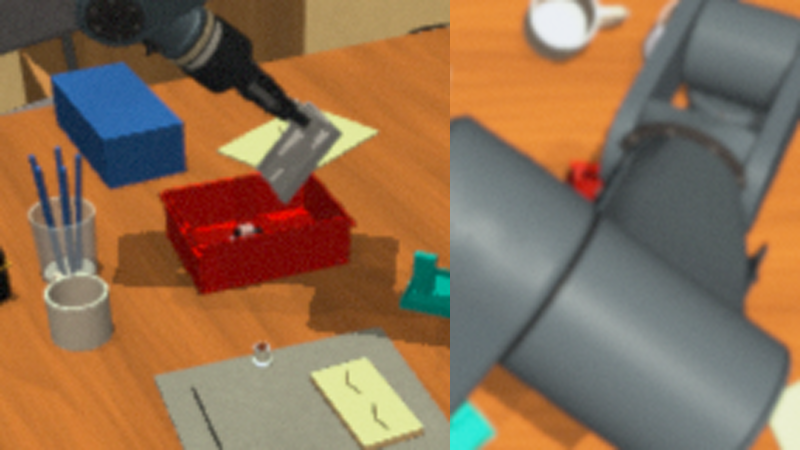

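One cartridge is visible in the tub at (245,230), and the near wall hides the rest of the floor. I'll tip a little further, then level and look from above.

Call:
servo_tool --rows '[[[0,4,0,0,0,0,-1],[0,4,0,0,0,0,-1],[0,0,0,0,0,0,-1],[0,0,0,0,0,0,-1],[0,-4,0,0,0,0,-1],[0,-6,0,0,0,0,-1],[0,-6,0,0,0,0,-1],[0,-6,0,0,0,0,-1]]]'

```text
t: 10.05
tcp_pos: [0.4401, -0.2986, 0.1852]
tool_rot: [0.046, 0.956, 0.013, -0.288]
force: [-0.3, -0.1, -1.0]
finger_gap: 0.128
gripper_force: 68.5
```

Call:
servo_tool --rows '[[[0,-6,0,0,0,0,-1],[0,-6,0,0,0,0,-1],[0,-6,0,0,0,0,-1],[0,-6,0,0,0,0,-1],[0,-6,0,0,0,0,-1],[0,-4,0,0,0,0,-1],[0,0,0,0,0,0,-1],[0,0,0,0,0,0,-1]]]'

```text
t: 10.72
tcp_pos: [0.4385, -0.2984, 0.1855]
tool_rot: [0.049, 0.999, -0.0, -0.0]
force: [0.9, -0.6, -2.0]
finger_gap: 0.131
gripper_force: 68.5
```

```bash
python3 -c "
from h import *
goal([.4896,.3116,.20],-0.5,0)"
```

```text
t 10.72 tcp [ 0.4385 -0.2984  0.1855] head -5.59 zaxis [-0.001 -0.001 -1.   ] gap 0.131 F 68.5 force [ 0.9 -0.6 -2. ] q [-0.81  0.49  1.73 -0.    0.92 -2.28]
turn deg(tool) [-0.03 -0.05 -5.09] shift now [ 0.0085  0.6121 -0.0149] after turn [-0.0458  0.6104 -0.0145]
```

Call:
servo_tool --rows '[[[0,0,-2.5,0,0.01,0,-1],[0,0,-2.6,0,0.02,0,-1],[0,0,0,-0.0011,0.035,0,-1],[0,0,0,-0.0011,0.035,0,-1],[0,0,0,-0.0011,0.035,0,-1],[0,0,0,-0.0011,0.035,0,-1],[0,0,0,-0.0011,0.035,0,-1],[0,0,0,-0.0011,0.035,0,-1]]]'

```text
t: 11.38
tcp_pos: [0.4506, -0.0571, 0.1846]
tool_rot: [0.003, 1.0, -0.0, -0.0]
force: [0.7, -0.8, -1.5]
finger_gap: 0.13
gripper_force: 68.5
```

Call:
servo_tool --rows '[[[0,0,0,-0.0011,0.035,0,-1],[0,0,0,-0.0011,0.035,0,-1],[0,0,0,0,0.035,0,-1],[0,0,0,0,0.035,0,-1],[0,0,0,0,0.035,0,-1],[0,0,0,0,0.035,0,-1],[0,0,0,0,0.035,0,-1],[0,0,0,0,0.035,0,-1]]]'

```text
t: 12.05
tcp_pos: [0.4543, 0.2239, 0.1845]
tool_rot: [0.003, 1.0, -0.001, 0.0]
force: [1.2, 0.1, -1.6]
finger_gap: 0.129
gripper_force: 68.5
```

Call:
servo_tool --rows '[[[0,0,0,0,0.035,0,-1],[0,0,0,0,0.025,0,-1],[0,0,0,0,0.018,0,-1],[0,0,0,0,0.01,0,-1],[0,0,0,0,0,0,-1],[0,0,0,0,0,0,-1],[0,0,0,0,0,0,-1],[0,0,0,0,0,0,-1]]]'

```text
t: 12.72
tcp_pos: [0.4544, 0.3082, 0.1842]
tool_rot: [0.004, 1.0, -0.0, -0.0]
force: [0.7, -0.4, -2.3]
finger_gap: 0.13
gripper_force: 68.5
```

```bash
python3 -c "
from h import *
goal([.4526,.3116,.048],-.5,0)
t=manip.snapshot('top'); cv2.imwrite('pics/t4full.png',t); s=manip.snapshot('scene')[70:230,150:310]
c=np.hstack([cv2.resize(s,(400,400),interpolation=2),cv2.resize(t[170:270,320:420],(400,400),interpolation=2)]); cv2.imwrite('pics/t4.png',c)"
```

```text
t 12.72 tcp [0.4544 0.3082 0.1842] head -0.47 zaxis [-0.001 -0.001 -1.   ] gap 0.130 F 68.5 force [ 0.7 -0.4 -2.3] q [ 0.39  0.52  1.69 -0.    0.94 -1.17]
turn deg(tool) [-0.05 -0.04  0.03] shift now [0.0017 0.0035 0.1362] after turn [0.0018 0.0034 0.1362]
```

View pics/t4.png

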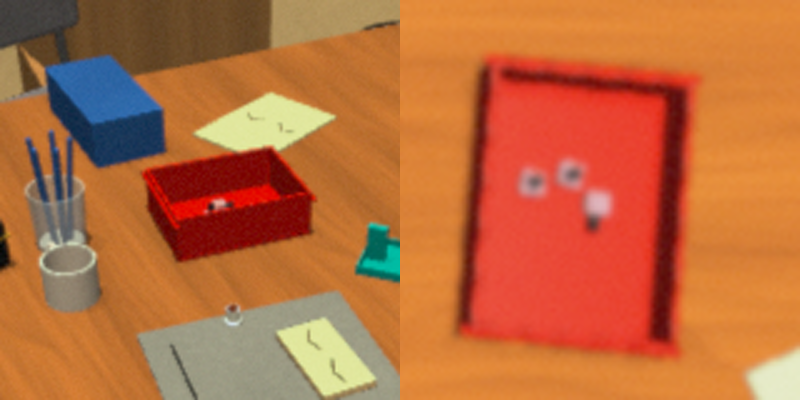

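All three cartridges lie in the tub, at (533,182), (571,174) and (597,208). I now set the empty tray on the pad.

Call:
servo_tool --rows '[[[0,0,0,0.0017,0.0035,0.02,-1],[0,0,0,0,0,0.03,-1],[0,0,0,0,0,0.03,-1],[0,0,0,0,0,0.025,-1],[0,0,0,0,0,0.015,-1],[0,0,0,0,0,0.01,-1],[0,0,0,0,0,0,-1],[0,0,0,0,0,0,-1]]]'

```text
t: 13.48
tcp_pos: [0.4531, 0.3126, 0.0544]
tool_rot: [0.004, 1.0, -0.0, -0.0]
force: [-0.3, 1.0, -1.2]
finger_gap: 0.125
gripper_force: 68.6
```

Call:
servo_tool --rows '[[[0,0,0,0,0,0.003,-1],[0,0,0,0,0,0.0025,-1],[0,0,0,0,0,0.0015,-1],[0,0,0,0,0,0,-1],[0,0,0,0,0,0,-1],[0,0,0,0,0,0,-1]]]'

```text
t: 13.98
tcp_pos: [0.4528, 0.313, 0.0476]
tool_rot: [0.003, 1.0, 0.0, 0.0]
force: [-0.8, -0.1, -2.4]
finger_gap: 0.129
gripper_force: 68.6
```

```bash
python3 -c "
from h import *
goal([.4526,.3116,.047],-.5,0)"
```

```text
t 13.98 tcp [0.4528 0.313  0.0476] head -0.39 zaxis [ 0.001  0.    -1.   ] gap 0.129 F 68.6 force [-0.8 -0.1 -2.4] q [ 0.4   0.74  1.76 -0.    0.64 -1.16]
turn deg(tool) [0.01 0.03 0.11] shift now [ 0.0002 -0.0014  0.0006] after turn [ 0.0002 -0.0014  0.0006]
```

Call:
servo_tool --rows '[[[0,0,0,0,0,0.001,-1],[0,0,0,0,0,0,-1],[0,0,0,0,0,0,-0.6],[0,0,0,0,0,0,-0.3],[0,0,0,0,0,0,0],[0,0,0,0,0,0,0],[0,0,0,0,0,0,0]]]'

```text
t: 14.57
tcp_pos: [0.4527, 0.3129, 0.0463]
tool_rot: [0.003, 1.0, 0.0, 0.0]
force: [0.4, -0.4, -0.1]
finger_gap: 0.5
gripper_force: 0.0
```

Call:
servo_tool --rows '[[[0,0,0,0,0,-0.01,0],[0,0,0,0,0,-0.03,0],[0,0,0,0,0,-0.04,0],[0,0,0,0,0,-0.04,0],[0,0,0,0,-0.02,-0.03,-1],[0,0,0,0,-0.035,0,-1],[0,0,0,0.01,-0.035,0,-1],[0,0,0,0.01,-0.035,0,-1]]]'

```text
t: 15.23
tcp_pos: [0.4322, 0.1872, 0.198]
tool_rot: [0.003, 1.0, 0.0, 0.002]
force: [0.6, -0.5, 0.7]
finger_gap: -0.001
gripper_force: 0.0
```

Call:
servo_tool --rows '[[[0,0,0,0.01,-0.035,0,-1],[0,0,0,0.005,-0.025,0,-1],[0,0,0,0,-0.015,0,-1],[0,0,0,0,0,0,-1],[0,0,0,0,0,0,-1],[0,0,0,0,0,0,-1]]]'

```text
t: 15.73
tcp_pos: [0.4167, 0.1136, 0.1968]
tool_rot: [0.003, 1.0, 0.0, 0.001]
force: [-0.4, -0.3, -0.4]
finger_gap: 0.001
gripper_force: 0.0
```

```bash
python3 -c "
from h import *
goal([.43,.04,.15],-3,0)
t=manip.snapshot('top'); cv2.imwrite('pics/t5full.png',t)
c=cv2.resize(t[130:260,125:310],(0,0),fx=4.3,fy=4.3,interpolation=2); cv2.imwrite('pics/t5.png',c); print(c.shape)"
```

```text
t 15.73 tcp [0.4167 0.1136 0.1968] head -0.40 zaxis [ 0.001  0.    -1.   ] gap 0.001 F 0.0 force [-0.4 -0.3 -0.4] q [ 0.01  0.36  1.96  0.    0.82 -1.56]
turn deg(tool) [0.02 0.06 2.6 ] shift now [-0.0138 -0.0735  0.0467] after turn [-0.0171 -0.0728  0.0468]
(559, 796, 3)
```

View pics/t5.png

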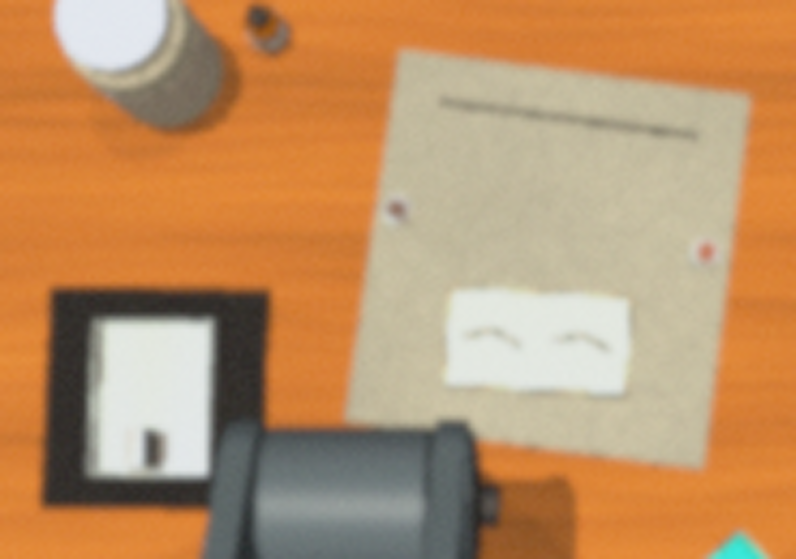

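The empty tray stands upright on the pad at (150,400). The line runs from (440,100) to (697,135) and the plate is at (538,342), so the way is clear. I'll measure the line and the plate edges by rectified profiles in both cameras.

```bash
cat >> h.py <<'E'
L0=np.array([.6945,.0133]); A=np.radians(-7.5); LX=np.array([np.cos(A),np.sin(A)]); LY=np.array([-np.sin(A),np.cos(A)])
def patch(n,im,xs,ys,z):
    X,Y=np.meshgrid(xs,ys); P=L0+X[...,None]*LX+Y[...,None]*LY; K,T=cam(n)
    c=np.c_[P.reshape(-1,2),np.full(X.size,z)]@T[:3,:3].T+T[:3,3]; c=c@K.T; uv=(c[:,:2]/c[:,2:]).astype(np.float32).reshape(*X.shape,2)
    return cv2.remap(im,uv[...,0],uv[...,1],cv2.INTER_CUBIC)[...,0].astype(float)   # blue
def rfit(y,v):
    k=np.ones(len(y),bool)
    for _ in range(4):
        p=np.polyfit(y[k],v[k],1); e=abs(v-np.polyval(p,y)); k=e<max(2.5*np.median(e),2e-4)
    return p
def edge(n,im,x0,ys,z,kind,w=.012,slope=0):
    xs=np.arange(-w,w,.0003); v=[]
    for y in ys:
        g=cv2.GaussianBlur(patch(n,im,x0+slope*y+xs,np.array([y]),z),(0,0),4)[0]
        if kind=="line": d=np.clip(np.median(g)-6-g,0,None); d[abs(xs-xs[g.argmin()])>.006]=0
        else: d=np.clip(np.gradient(g)*(1 if kind=="rise" else -1),0,None); d[abs(xs-xs[d.argmax()])>.006]=0
        v.append(x0+slope*y+(xs*d).sum()/max(d.sum(),1e-9))
    p=rfit(ys,np.array(v)); return p[1]*1e3,np.degrees(p[0])  # mm at y=0, deg
E
python3 - <<'E'
from h import *
s=manip.snapshot("scene"); t=cv2.imread("pics/t5full.png")
ys=np.linspace(-.085,.085,60); yp=np.linspace(-.055,.055,50)
sl=np.tan(np.radians(4.5))
for n,im in(("top",t),("scene",s)):
    print(n,"line",edge(n,im,0,ys,.003,"line"))
    for k,x in(("fall",-.1307),("rise",-.2007)): 
        for z in (.015,.003): print("  plate",k,z,edge(n,im,x,yp,z,k,slope=sl))
E
```

```text
top line (np.float64(-0.16736838590220135), np.float64(0.18729418337369638))
  plate fall 0.015 (np.float64(-130.71438728011572), np.float64(-3.5808294101863685))
  plate fall 0.003 (np.float64(-129.57154901004466), np.float64(-3.5338808778411264))
  plate rise 0.015 (np.float64(-199.76474908617345), np.float64(-4.220528717320948))
  plate rise 0.003 (np.float64(-199.20663510825676), np.float64(-4.1031211892629))
scene line (np.float64(-1.0397684459155436), np.float64(0.07404481829008924))
  plate fall 0.015 (np.float64(-131.14490101647507), np.float64(-4.31119970840609))
  plate fall 0.003 (np.float64(-137.10132620908266), np.float64(-3.31133624677004))
  plate rise 0.015 (np.float64(-200.3757245565249), np.float64(-4.8410008266945646))
  plate rise 0.003 (np.float64(-207.12163048569087), np.float64(-3.0761259823297893))
```

Call:
servo_tool --rows '[[[0,0,3.6,0,-0.01,0,0],[0,0,3.6,0,-0.01,0,1],[0,0,0,0,-0.01,0,1],[0,0,0,0,0,0,1],[0,0,0,0,0,0,1],[0,0,0,0,0,0,1]]]'

```text
t: 16.33
tcp_pos: [0.4143, 0.0837, 0.1963]
tool_rot: [0.066, 0.998, 0.0, -0.0]
force: [1.1, -0.2, -0.4]
finger_gap: 0.844
gripper_force: 0.0
```

```bash
python3 -c "
from h import *
goal([.4685,.0436,.045],-7.6,0)"
```

```text
t 16.33 tcp [0.4143 0.0837 0.1963] head -7.53 zaxis [-0.  0. -1.] gap 0.844 F 0.0 force [ 1.1 -0.2 -0.4] q [-0.07  0.35  1.98  0.    0.81 -1.51]
turn deg(tool) [ 0.01 -0.    0.07] shift now [-0.059  -0.0326  0.1513] after turn [-0.0591 -0.0325  0.1513]
```

Call:
servo_tool --rows '[[[0,0,0,-0.015,-0.008,0,1],[0,0,0,-0.024,-0.013,0.01,1],[0,0,0,-0.015,-0.008,0.03,1],[0,0,0,-0.005,-0.0035,0.035,1],[0,0,0,0,0,0.035,1],[0,0,0,0,0,0.025,1],[0,0,0,0,0,0.015,1],[0,0,0,0,0,0,1]]]'

```text
t: 17.0
tcp_pos: [0.4667, 0.0438, 0.0434]
tool_rot: [0.066, 0.998, 0.0, -0.003]
force: [-0.0, -0.6, -0.4]
finger_gap: 1.001
gripper_force: 0.0
```

Call:
servo_tool --rows '[[[0,0,0,0,0,0,1],[0,0,0,0,0,0,1],[0,0,0,0,0,0,1]]]'

```text
t: 17.25
tcp_pos: [0.4694, 0.0434, 0.0475]
tool_rot: [0.066, 0.998, -0.0, 0.001]
force: [-0.3, -0.2, 0.4]
finger_gap: 0.999
gripper_force: 0.0
```

```bash
python3 -c "
from h import *
goal([.4685,.0436,.045],-7.6,0)
im=manip.snapshot('scene'); cv2.imwrite('pics/s6.png',cv2.resize(im[150:270,200:360],(800,600),interpolation=2))"
```

```text
t 17.25 tcp [0.4694 0.0434 0.0475] head -7.56 zaxis [ 0.003 -0.    -1.   ] gap 0.999 F 0.0 force [-0.3 -0.2  0.4] q [-0.15  0.7   1.96  0.    0.48 -1.58]
turn deg(tool) [-0.    0.16  0.04] shift now [0.0009 0.0001 0.0025] after turn [0.0009 0.0001 0.0025]
```

View pics/s6.png

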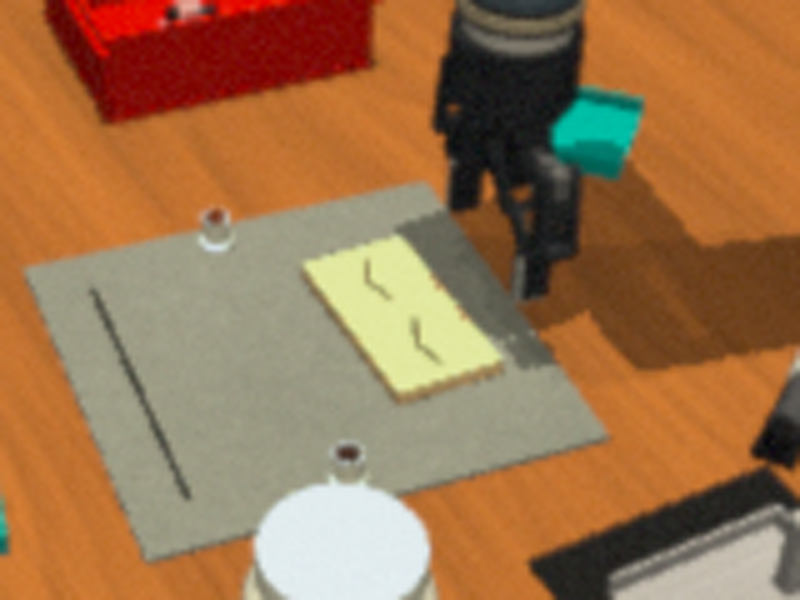

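The open fingers stand behind the plate, with the near fingertip's bottom at (530,297) in the crop. I'll work out its height from that pixel.

```bash
python3 -c "
from h import *
p=np.array([.4694,.0434])+.05*LY
for z in(.025,.03,.035,.04,.045): print(z,(proj('scene',[*p,z])-[200,150])*5)"
```

```text
0.025 [526.38728536 322.48987677]
0.03 [527.13046723 316.01777224]
0.035 [527.87765267 309.51080214]
0.04 [528.6288741  302.96868397]
0.045 [529.38416432 296.3911322 ]
```

Call:
servo_tool --rows '[[[0,0,0,0,0,0.008,1],[0,0,0,0,0,0.01,1],[0,0,0,0,0,0.008,1],[0,0,0,0,0,0.005,1],[0,0,0,0,0,0.002,1],[0,0,0,0,0,0,1],[0,0,0,0,0,0,1],[0,0,0,0,0,0,1]]]'

```text
t: 17.97
tcp_pos: [0.4685, 0.0433, 0.0133]
tool_rot: [0.066, 0.998, -0.0, 0.0]
force: [0.0, -0.4, -0.3]
finger_gap: 1.001
gripper_force: 0.0
```

```bash
python3 -c "
from h import *
goal([.4685,.0436,.0135],-7.6,0)"
```

```text
t 17.97 tcp [0.4685 0.0433 0.0133] head -7.59 zaxis [ 0. -0. -1.] gap 1.001 F 0.0 force [ 0.  -0.4 -0.3] q [-0.15  0.77  1.97 -0.    0.4  -1.58]
turn deg(tool) [-0.    0.    0.01] shift now [ 0.      0.0003 -0.0002] after turn [ 0.      0.0003 -0.0002]
```

Call:
servo_tool --rows '[[[0,0,0,-0.003,0,0,1],[0,0,0,-0.005,0,0,1],[0,0,0,-0.005,0,0,1],[0,0,0,-0.005,0,0,1],[0,0,0,-0.005,0,0,1],[0,0,0,-0.005,0,0,1],[0,0,0,-0.005,0,0,1],[0,0,0,-0.005,0,0,1]]]'

```text
t: 18.63
tcp_pos: [0.5058, 0.0383, 0.0133]
tool_rot: [0.066, 0.998, 0.0, -0.001]
force: [-2.4, 0.5, 2.0]
finger_gap: 1.002
gripper_force: 1.5
```

Call:
servo_tool --rows '[[[0,0,0,-0.005,0,0,1],[0,0,0,-0.005,0,0,1],[0,0,0,-0.005,0,0,1],[0,0,0,-0.005,0,0,1],[0,0,0,-0.005,0,0,1],[0,0,0,-0.003,0,0,1],[0,0,0,-0.001,0,0,1],[0,0,0,0,0,0,1]]]'

```text
t: 19.3
tcp_pos: [0.5363, 0.0342, 0.0133]
tool_rot: [0.066, 0.998, -0.0, 0.001]
force: [0.3, 0.3, -0.3]
finger_gap: 1.0
gripper_force: 0.0
```

Run:
```python
from h import *
goal([.4685,.0436,.0135],-7.6,0)
s=manip.snapshot("scene"); t=manip.snapshot("top"); yp=np.linspace(-.055,.055,50)
cv2.imwrite('pics/s7.png',cv2.resize(np.hstack([s[150:270,200:360],t[130:250,190:350]]),(800,300),interpolation=2))
p=manip.sense()["tcp_pos"][:2]-L0; x=p@LX; print("tcp line frame",x,p@LY)
for n,im in(("top",t),("scene",s)): print(n,edge(n,im,x+.081,yp,.015,"fall",w=.015))
```

```text
t 19.30 tcp [0.5363 0.0342 0.0133] head -7.59 zaxis [ 0.003 -0.    -1.   ] gap 1.000 F 0.0 force [ 0.3  0.3 -0.3] q [-0.14  0.8   1.8  -0.    0.54 -1.58]
turn deg(tool) [-0.    0.16  0.01] shift now [ 0.0685  0.0004 -0.0004] after turn [ 0.0685  0.0004 -0.0002]
tcp line frame -0.1600201523684182 4.107754900766619e-05
top (np.float64(-76.97270605529388), np.float64(0.4901536897734965))
scene (np.float64(-79.61706609772905), np.float64(0.15584184492670394))
```

View pics/s7.png

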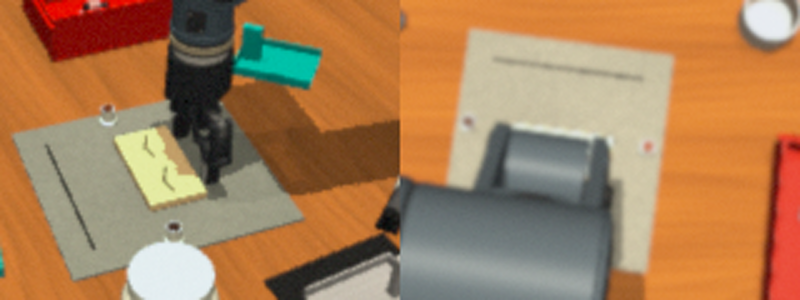

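The plate now lies square to the line and in front of both fingers. About 77 mm remain by the two cameras, so I push 66 mm and re-measure.

Call:
servo_tool --rows '[[[0,0,0,-0.003,0,0,1],[0,0,0,-0.005,0,0,1],[0,0,0,-0.005,0,0,1],[0,0,0,-0.005,0,0,1],[0,0,0,-0.005,0,0,1],[0,0,0,-0.005,0,0,1],[0,0,0,-0.005,0,0,1],[0,0,0,-0.005,0,0,1]]]'

```text
t: 20.07
tcp_pos: [0.5731, 0.0293, 0.0132]
tool_rot: [0.066, 0.998, -0.0, -0.0]
force: [-0.9, 0.1, 0.4]
finger_gap: 0.997
gripper_force: 0.7
```

Call:
servo_tool --rows '[[[0,0,0,-0.005,0,0,1],[0,0,0,-0.005,0,0,1],[0,0,0,-0.005,0,0,1],[0,0,0,-0.005,0,0,1],[0,0,0,-0.004,0,0,1],[0,0,0,-0.003,0,0,1],[0,0,0,-0.001,0,0,1],[0,0,0,0,0,0,1]]]'

```text
t: 20.73
tcp_pos: [0.601, 0.0256, 0.0135]
tool_rot: [0.066, 0.998, -0.0, 0.001]
force: [-0.7, -0.8, -0.9]
finger_gap: 0.998
gripper_force: 0.0
```

Call:
servo_tool --rows '[[[0,0,0,0,0,0,1],[0,0,0,0,0,0,1]]]'

```text
t: 20.9
tcp_pos: [0.6007, 0.0256, 0.0135]
tool_rot: [0.066, 0.998, -0.0, 0.001]
force: [-0.1, -0.8, -0.4]
finger_gap: 1.005
gripper_force: 0.0
```

```bash
cat > m.py <<'E'
from h import *
goal([.4685,.0436,.0135],-7.6,0)
s=manip.snapshot("scene"); t=manip.snapshot("top"); yp=np.linspace(-.055,.055,50)
p=manip.sense()["tcp_pos"][:2]-L0; x=p@LX; print("tcp line frame",x,p@LY)
ye=np.r_[np.linspace(-.09,-.075,12),np.linspace(.075,.09,12)]
for n,im in(("top",t),("scene",s)):
    print(n,"edge",edge(n,im,x+.0815,yp,.015,"fall",w=.008),"line",edge(n,im,0,ye,.003,"line",w=.009))
cv2.imwrite('pics/m_s.png',s); cv2.imwrite('pics/m_t.png',t)
E
python3 m.py
```

```text
t 20.90 tcp [0.6007 0.0256 0.0135] head -7.59 zaxis [ 0.001 -0.    -1.   ] gap 1.005 F 0.0 force [-0.1 -0.8 -0.4] q [-0.14  0.84  1.63 -0.    0.67 -1.58]
turn deg(tool) [-0.    0.07  0.01] shift now [ 1.334e-01  4.000e-04 -1.000e-04] after turn [0.1334 0.0003 0.    ]
tcp line frame -0.09484587510461989 -1.4018781957418278e-05
top edge (np.float64(-11.507758921694977), np.float64(-0.9275275698273485)) line (np.float64(-0.16359514559467708), np.float64(0.09475844825657673))
scene edge (np.float64(-14.636344967406), np.float64(0.3969049797519338)) line (np.float64(-1.0577281890876884), np.float64(0.11218194035327864))
```

Call:
servo_tool --rows '[[[0,0,0,-0.001,0,0,1],[0,0,0,-0.002,0,0,1],[0,0,0,-0.002,0,0,1],[0,0,0,-0.002,0,0,1],[0,0,0,-0.001,0,0,1],[0,0,0,-0.001,0,0,1],[0,0,0,0,0,0,1],[0,0,0,0,0,0,1]]]'

```text
t: 21.67
tcp_pos: [0.6095, 0.0245, 0.0132]
tool_rot: [0.066, 0.998, -0.0, 0.0]
force: [-1.6, 0.7, 0.3]
finger_gap: 1.001
gripper_force: 0.6
```

```bash
python3 -c "
from h import *
p=manip.sense()['tcp_pos'][:2]-L0; print(p@LX)"
```

```text
-0.08572714404792584
```

Call:
servo_tool --rows '[[[0,0,0,0.01,0,0,1],[0,0,0,0.03,0,0,1],[0,0,0,0.03,0,0,1],[0,0,0,0.03,0,0,1],[0,0,0,0.02,0,0,1],[0,0,0,0,0,0,1],[0,0,0,0,0,0,1],[0,0,0,0,0,0,1]]]'

```text
t: 22.33
tcp_pos: [0.493, 0.0399, 0.0136]
tool_rot: [0.066, 0.998, -0.0, 0.002]
force: [1.2, -0.1, 0.4]
finger_gap: 1.0
gripper_force: 0.0
```

```bash
sed -i 's/x+.0815/-.005/; s/w=.008/w=.0075/' m.py
cat >> m.py <<'E'
for n,im in(("top",t),("scene",s)): print(n,"near edge",edge(n,im,-.075,yp,.015,"rise",w=.010))
E
python3 m.py
```

```text
t 22.33 tcp [0.493  0.0399 0.0136] head -7.60 zaxis [ 0.005 -0.001 -1.   ] gap 1.000 F 0.0 force [ 1.2 -0.1  0.4] q [-0.15  0.78  1.91 -0.    0.45 -1.58]
turn deg(tool) [-0.    0.28 -0.  ] shift now [ 0.0248  0.0004 -0.    ] after turn [0.0248 0.0004 0.0001]
tcp line frame -0.20329368119197203 2.0787941787604042e-05
top edge (np.float64(-5.419535422461259), np.float64(0.05020645297283417)) line (np.float64(-0.18148838671821063), np.float64(0.11219951270740523))
scene edge (np.float64(-4.505401894754893), np.float64(0.27320966312684125)) line (np.float64(-1.0688319439962561), np.float64(0.12056897369101906))
top near edge (np.float64(-73.39845937991296), np.float64(0.2753838939998177))
scene near edge (np.float64(-73.90894157780947), np.float64(0.12176866171165135))
```

Call:
servo_tool --rows '[[[0,0,0,-0.01,0,0,1],[0,0,0,-0.025,0,0,1],[0,0,0,-0.03,0,0,1],[0,0,0,-0.025,0,0,1],[0,0,0,-0.015,0,0,1],[0,0,0,-0.005,0,0,1],[0,0,0,0,0,0,1],[0,0,0,0,0,0,1]]]'

```text
t: 23.1
tcp_pos: [0.5985, 0.0259, 0.013]
tool_rot: [0.066, 0.998, 0.0, -0.001]
force: [-1.5, 0.7, 0.4]
finger_gap: 1.0
gripper_force: 0.0
```

Call:
servo_tool --rows '[[[0,0,0,-0.004,0,0,1],[0,0,0,-0.003,0,0,1],[0,0,0,-0.002,0,0,1],[0,0,0,-0.001,0,0,1],[0,0,0,-0.001,0,0,1],[0,0,0,-0.001,0,0,1],[0,0,0,0,0,0,1],[0,0,0,0,0,0,1]]]'

```text
t: 23.77
tcp_pos: [0.61, 0.0245, 0.0132]
tool_rot: [0.066, 0.998, 0.0, -0.001]
force: [-2.8, 0.2, 2.7]
finger_gap: 1.002
gripper_force: 1.5
```

```bash
python3 -c "
from h import *
p=manip.sense()['tcp_pos'][:2]-L0; print(p@LX)
s=manip.snapshot('scene'); cv2.imwrite('pics/s8.png',s)
xs=np.arange(-.006,.012,.001); g=lambda a,b: patch('scene',s,xs,np.linspace(a,b,40),.003).mean(0).round(0)
print(xs*1e3); print('on',g(-.05,.0));print('on',g(.0,.05)); print('ends',g(-.085,-.07),g(.07,.085))
"
```

```text
-0.08527493301569827
[-6. -5. -4. -3. -2. -1.  0.  1.  2.  3.  4.  5.  6.  7.  8.  9. 10. 11.]
on [ 98.  96.  91.  82.  73.  72.  82.  98. 114. 126. 132. 134. 136. 136.
 137. 137. 137. 137.]
on [100.  98.  93.  82.  72.  71.  81.  99. 117. 129. 134. 136. 137. 138.
 137. 137. 136. 136.]
ends [125. 120. 107.  92.  80.  76.  84.  98. 113. 125. 132. 136. 137. 137.
 137. 138. 138. 137.] [133. 128. 117. 101.  85.  78.  84.  98. 114. 126. 133. 135. 135. 136.
 136. 137. 138. 138.]
```

Call:
servo_tool --rows '[[[0,0,0,0,0,0,1],[0,0,0,0,0,0,1],[0,0,0,0,0,0,1],[0,0,0,0,0,0,1]]]'

```text
t: 24.15
tcp_pos: [0.6113, 0.0242, 0.0132]
tool_rot: [0.066, 0.998, 0.0, 0.0]
force: [-1.8, 0.2, -0.4]
finger_gap: 0.999
gripper_force: 0.8
```

```bash
cat > v.py <<'E'
from h import *
x=manip.sense(); p=x['tcp_pos'][:2]-L0; print("tcp",p@LX,x["force"])
s=manip.snapshot('scene'); cv2.imwrite('pics/v_s.png',s); t=manip.snapshot('top'); yp=np.linspace(-.055,.055,60)
xs=np.arange(-.006,.006,.001); g=lambda a,b: patch('scene',s,xs,np.linspace(a,b,40),.003).mean(0).round(0)
print(xs*1e3); print('on',g(-.05,.0));print('on',g(.0,.05)); print('ends',g(-.085,-.07),g(.07,.085))
for x0 in(-.073,-.071): print("scene near edge",edge("scene",s,x0,yp,.015,"rise",w=.008))
# top-face far edge (cream -> brown side), seen in green channel too
for c,n in((0,"b"),(1,"g")):
    im=np.repeat(s[...,c:c+1],3,2); print("scene far top edge",n,edge("scene",np.ascontiguousarray(im),-.003,yp,.015,"fall",w=.006))
E
python3 v.py
```

```text
tcp -0.08388132226694688 [-1.81912842  0.17659914 -0.38656419]
[-6. -5. -4. -3. -2. -1.  0.  1.  2.  3.  4.  5.]
on [107.  91.  78.  66.  60.  64.  78.  97. 114. 126. 131. 134.]
on [109.  92.  78.  66.  60.  63.  77.  98. 116. 128. 133. 135.]
ends [121. 113. 100.  86.  75.  73.  81.  96. 112. 125. 132. 135.] [134. 130. 119. 102.  85.  77.  83.  99. 116. 128. 134. 136.]
scene near edge (np.float64(-72.92683863000177), np.float64(1.0372258255626268))
scene near edge (np.float64(-72.85373991789287), np.float64(1.1349118452329445))
scene far top edge b (np.float64(-2.7691731130944426), np.float64(0.1151244197014501))
scene far top edge g (np.float64(-2.4136173741379814), np.float64(0.11134852082151285))
```

Call:
servo_tool --rows '[[[0,0,0,-0.0005,0,0,1],[0,0,0,-0.0005,0,0,1],[0,0,0,0,0,0,1],[0,0,0,0,0,0,1],[0,0,0,0,0,0,1],[0,0,0,0,0,0,1],[0,0,0,0,0,0,1]]]'

```text
t: 24.83
tcp_pos: [0.6126, 0.024, 0.0135]
tool_rot: [0.066, 0.998, -0.0, 0.0]
force: [-0.4, 0.4, -0.3]
finger_gap: 1.003
gripper_force: 0.2
```

```bash
python3 v.py
```

```text
tcp -0.08258627267515863 [-0.43136064  0.44637022 -0.34831499]
[-6. -5. -4. -3. -2. -1.  0.  1.  2.  3.  4.  5.]
on [130. 107.  85.  67.  58.  60.  75.  95. 113. 126. 132. 135.]
on [134. 111.  87.  68.  58.  60.  76.  97. 117. 129. 134. 136.]
ends [131. 118. 101.  86.  76.  75.  83.  98. 114. 126. 133. 136.] [134. 129. 118. 100.  84.  77.  83.  99. 115. 126. 133. 135.]
scene near edge (np.float64(-71.74741725864176), np.float64(0.631438745358707))
scene near edge (np.float64(-71.67337209610095), np.float64(0.7581067925113044))
scene far top edge b (np.float64(-1.7639765555238913), np.float64(0.16980121703699472))
scene far top edge g (np.float64(-1.4455711053032219), np.float64(0.101780375426871))
```

Call:
servo_tool --rows '[[[0,0,0,0.01,0,0,1],[0,0,0,0.025,0,0,1],[0,0,0,0.03,0,0,1],[0,0,0,0.03,0,0,1],[0,0,0,0.025,0,0,1],[0,0,0,0,0,0,1],[0,0,0,0,0,0,1],[0,0,0,0,0,0,1]]]'

```text
t: 25.6
tcp_pos: [0.4952, 0.0396, 0.0137]
tool_rot: [0.066, 0.998, -0.0, 0.002]
force: [-0.0, 0.6, 0.7]
finger_gap: 0.996
gripper_force: 0.0
```

```bash
cat >> v.py <<'E'
ye=np.r_[np.linspace(-.09,-.075,12),np.linspace(.075,.09,12)]
for n,im in(("top",t),("scene",s)):
    l=edge(n,im,0,ye,.003,"line",w=.009); print(n,"line",l,"near",edge(n,im,-.071,yp,.015,"rise",w=.008),"far",edge(n,im,-.0015,yp,.015,"fall",w=.006))
c=np.vstack([cv2.resize(s[180:250,200:260],(300,350),interpolation=2),]); d=cv2.resize(t[140:190,210:300],(500,278),interpolation=2); o=np.zeros((350,800,3),np.uint8); o[:,:300]=c; o[:278,300:]=d; cv2.imwrite('pics/v.png',o)
E
python3 v.py
```

```text
tcp -0.20106363306450942 [-0.0426156   0.58574561  0.70888477]
[-6. -5. -4. -3. -2. -1.  0.  1.  2.  3.  4.  5.]
on [131. 108.  86.  68.  58.  61.  75.  95. 113. 125. 131. 134.]
on [134. 112.  89.  69.  59.  61.  75.  96. 115. 126. 132. 134.]
ends [132. 119. 103.  86.  74.  72.  81.  97. 113. 124. 130. 132.] [133. 129. 117. 100.  84.  78.  84.  98. 114. 125. 132. 134.]
scene near edge (np.float64(-70.95974271868928), np.float64(-0.11043863817831039))
scene near edge (np.float64(-70.89051276453898), np.float64(-0.15357426249017056))
scene far top edge b (np.float64(-1.6471370016598994), np.float64(-0.006699453710799847))
scene far top edge g (np.float64(-1.3833788662885464), np.float64(0.03155868948717853))
top line (np.float64(-0.06886225506491146), np.float64(0.18152994689380295)) near (np.float64(-70.27797513206723), np.float64(0.26158604739225966)) far (np.float64(-1.9106737489307293), np.float64(0.08815323837935396))
scene line (np.float64(-1.0564023165611678), np.float64(0.11616481751030486)) near (np.float64(-70.89051276453898), np.float64(-0.15357426249017056)) far (np.float64(-1.7973796201042926), np.float64(-0.0019478623242524615))
```

View pics/v.png

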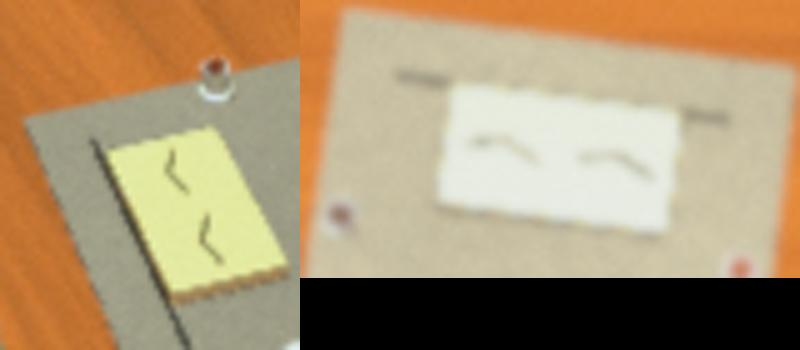

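The plate's far edge lies along the scribed line. My estimates put it 0.3 to 1.5 mm short of the line's centre and parallel within 0.2°. One last slow nudge of 0.4 mm will centre it.

Call:
servo_tool --rows '[[[0,0,0,-0.01,0,0,1],[0,0,0,-0.025,0,0,1],[0,0,0,-0.03,0,0,1],[0,0,0,-0.025,0,0,1],[0,0,0,-0.015,0,0,1],[0,0,0,-0.005,0,0,1],[0,0,0,0,0,0,1],[0,0,0,0,0,0,1]]]'

```text
t: 26.37
tcp_pos: [0.6015, 0.0255, 0.013]
tool_rot: [0.066, 0.998, 0.0, -0.001]
force: [-0.9, -0.6, -0.7]
finger_gap: 1.001
gripper_force: 0.0
```

Call:
servo_tool --rows '[[[0,0,0,-0.003,0,0,1],[0,0,0,-0.002,0,0,1],[0,0,0,-0.002,0,0,1],[0,0,0,-0.001,0,0,1],[0,0,0,-0.001,0,0,1],[0,0,0,-0.0007,0,0,1],[0,0,0,-0.0007,0,0,1],[0,0,0,0,0,0,1]]]'

```text
t: 27.03
tcp_pos: [0.6126, 0.0241, 0.0133]
tool_rot: [0.066, 0.998, 0.0, 0.0]
force: [0.4, -1.0, 0.2]
finger_gap: 1.003
gripper_force: 0.0
```

Call:
servo_tool --rows '[[[0,0,0,0,0,0,1],[0,0,0,0,0,0,1],[0,0,0,0,0,0,1],[0,0,0,0,0,0,1]]]'

```text
t: 27.37
tcp_pos: [0.6125, 0.024, 0.0133]
tool_rot: [0.066, 0.998, 0.0, -0.0]
force: [-0.3, -0.1, -0.7]
finger_gap: 1.0
gripper_force: 0.0
```

```bash
python3 v.py | grep -E "tcp|far"
```

```text
tcp -0.08267281511847874 [-0.34278106 -0.12840417 -0.6806548 ]
scene far top edge b (np.float64(-1.6519729950532873), np.float64(0.04294968761310859))
scene far top edge g (np.float64(-1.3868353186995828), np.float64(0.06472377438398588))
top line (np.float64(-0.18335480657041572), np.float64(0.1367099511878243)) near (np.float64(-70.13854525677151), np.float64(1.550291271077902)) far (np.float64(-0.47271708920513283), np.float64(1.3770411576519175))
scene line (np.float64(-1.1058548754656603), np.float64(0.14670728410582268)) near (np.float64(-71.64819302226825), np.float64(0.7085098174009713)) far (np.float64(-1.8043731357337225), np.float64(0.03960918779292913))
```

Call:
servo_tool --rows '[[[0,0,0,-0.0004,0,0,1],[0,0,0,0,0,0,1],[0,0,0,0,0,0,1],[0,0,0,0,0,0,1],[0,0,0,0,0,0,1],[0,0,0,0,0,0,1]]]'

```text
t: 27.97
tcp_pos: [0.6127, 0.024, 0.0133]
tool_rot: [0.066, 0.998, 0.0, -0.0]
force: [-0.9, 0.3, 0.1]
finger_gap: 0.997
gripper_force: 0.5
```

```bash
python3 v.py | grep -E "tcp|far"
```

```text
tcp -0.08247837145922599 [-0.92394744  0.25035019  0.10659277]
scene far top edge b (np.float64(-1.679677212634583), np.float64(-0.03858387295886448))
scene far top edge g (np.float64(-1.4019058614147275), np.float64(0.03659707641957764))
top line (np.float64(-0.16219083193358036), np.float64(0.11543672825356532)) near (np.float64(-69.44704104263252), np.float64(0.41046180638924135)) far (np.float64(-1.0072839504129771), np.float64(1.6096372822886105))
scene line (np.float64(-1.1070580848771427), np.float64(0.1262180394018575)) near (np.float64(-71.73357680347563), np.float64(0.7393359481844229)) far (np.float64(-1.8263637771071668), np.float64(-0.02311573593821069))
```

Call:
servo_tool --rows '[[[0,0,0,-0.0004,0,0,1],[0,0,0,0,0,0,1],[0,0,0,0,0,0,1],[0,0,0,0,0,0,1],[0,0,0,0,0,0,1],[0,0,0,0,0,0,1]]]'

```text
t: 28.57
tcp_pos: [0.6131, 0.024, 0.0132]
tool_rot: [0.066, 0.998, 0.0, -0.0]
force: [-2.9, 0.4, 1.7]
finger_gap: 0.999
gripper_force: 1.1
```

Call:
servo_tool --rows '[[[0,0,0,0.01,0,0,1],[0,0,0,0.025,0,0,1],[0,0,0,0.03,0,0,1],[0,0,0,0.03,0,0,1],[0,0,0,0.025,0,-0.01,1],[0,0,0,0,0,-0.04,1],[0,0,0,0,0,-0.04,1],[0,0,0,0,0,-0.04,1]]]'

```text
t: 29.23
tcp_pos: [0.4948, 0.0397, 0.1445]
tool_rot: [0.066, 0.998, -0.0, 0.001]
force: [1.3, 0.0, 0.4]
finger_gap: 1.001
gripper_force: 0.0
```

Call:
servo_tool --rows '[[[0,0,0,0,0,0,1],[0,0,0,0,0,0,1],[0,0,0,0,0,0,1],[0,0,0,0,0,0,1]]]'

```text
t: 29.57
tcp_pos: [0.494, 0.0398, 0.1423]
tool_rot: [0.066, 0.998, 0.0, -0.001]
force: [0.2, 0.2, 0.1]
finger_gap: 1.0
gripper_force: 0.0
```

```bash
python3 v.py; python3 -c "
from h import *
cv2.imwrite('pics/end.png',cv2.resize(manip.snapshot('scene'),(768,576)))"
```

```text
tcp -0.20226338502675403 [0.24218536 0.24170549 0.12548111]
[-6. -5. -4. -3. -2. -1.  0.  1.  2.  3.  4.  5.]
on [142. 124. 101.  81.  68.  66.  77.  94. 111. 123. 129. 131.]
on [141. 122.  99.  78.  65.  64.  75.  94. 113. 125. 130. 132.]
ends [148. 134. 114.  94.  80.  75.  82.  96. 112. 123. 129. 132.] [132. 126. 114.  98.  84.  78.  84.  98. 112. 124. 130. 133.]
scene near edge (np.float64(-70.16332847399178), np.float64(0.23299606518416768))
scene near edge (np.float64(-70.0687594823026), np.float64(0.36494925632678527))
scene far top edge b (np.float64(-1.268821239284277), np.float64(0.1544395144668016))
scene far top edge g (np.float64(-0.9909905634095575), np.float64(0.16452440642198168))
top line (np.float64(-0.1283878007483458), np.float64(0.2175888909789084)) near (np.float64(-69.74973787887015), np.float64(0.17714829678808588)) far (np.float64(-1.1388344023855237), np.float64(0.05086812439835425))
scene line (np.float64(-0.9927471846955226), np.float64(0.0762014916975269)) near (np.float64(-70.0687594823026), np.float64(0.36494925632678527)) far (np.float64(-1.4190155767760764), np.float64(0.16064658159771283))
```

View pics/end.png

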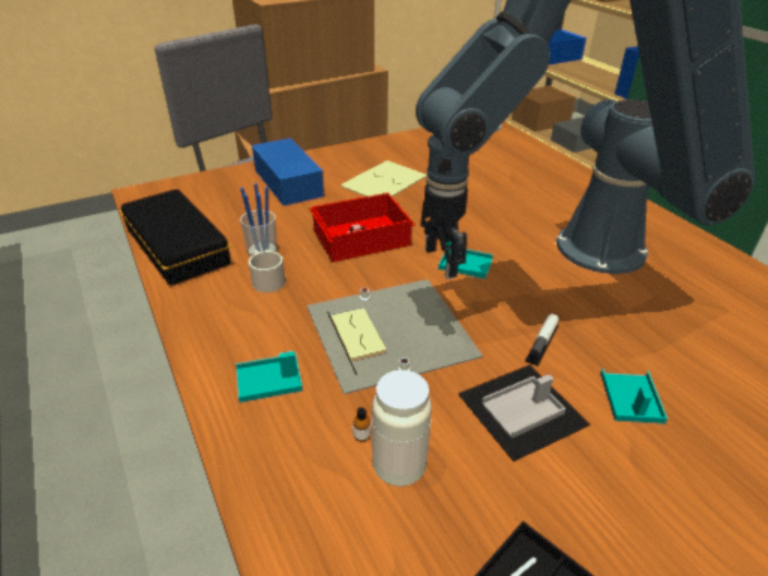

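The plate's edge is on the line within about 0.5 mm. The empty tray stands on the pad at (525,405), the tub holds the cartridges, and the arm is clear of everything.

```bash
python3 -c "
from h import *
print(manip.sign_off())"
```

```text
the job is handed in; nothing more can be done
None
```

The job is handed in at about 30 s: all three cartridges are in the red tub, the empty tray stands upright on the rubber pad, and the plate's far edge measures within about 0.5 mm of the scribed line's centre and parallel to it.

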